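# Snap a mirror plate onto its three-ball kinematic mount

### The job

Pick up the mirror plate by its black grip block and set it on the three-ball mount with the mirror over the end that has two balls. Holding it level, press it gently down until both spring rollers have snapped in over its edges, then let go so that they pull it fully home and level on the balls; never push on the mount with more than about 2.5 kg (25 N). Leave the other things on the bench alone.

Things in the scene. Friction and masses are not known exactly. Their poses are not given: they have to be found in the camera images.
- mirror_plate: Loose aluminium plate, 90 (x) x 104 (y) x 15 mm, 0.35 to 0.55 kg. Origin: centre of its underside; z up, x towards its mirror end. Its two edges at y = +-52 mm come to a rim 10 mm above the underside, with a steep bevel below (60 degrees from level) and a flat one above (30 degrees). It bears a grip block in the middle and a round mirror in a dark cell near the +x edge.
- grip_top (a point): Middle of the flat top of the black grip block, 70 mm straight above the origin of mirror_plate. The block is 24 (x) x 20 (y) mm and reaches down to the plate's top (14 mm above the underside). Grasp its two y faces, best 15 to 25 mm below the top, or press on its top with shut fingers.
- mirror (a point): Centre of the mirror: 34 mm along x and 41 mm above the origin of mirror_plate; its cell is 40 mm across and 8 mm thick and tops out 9 mm below the top of the grip block.
- groove_centre (a point): Same point as the origin of mirror_plate. Round it the underside has three radial 90-degree vee grooves, 16 mm wide, 8 mm deep and 20 mm long, on a circle of radius 34 mm at 180, +60 and -60 degrees from the plate's x. Let go, the plate is centred on the balls by them; held fast off centre, they wedge on the balls (up to 20 N sideways).
- mount_base: Kinematic mount bolted to the bench: aluminium slab 150 (x) x 200 (y) x 12 mm, origin at the centre of its underside, z up. Above it a dark stage on brass screws holds three fixed steel balls, 16 mm thick, on a circle of radius 34 mm: one at the -x end, two at the +x end. A seated plate's x runs along the mount's x. Roller posts: 55 to 70 mm high, 78 to 88 mm off in y.
- slab_top (a point): Centre of the slab's top, 12 mm above the origin of mount_base. The stage above is hand-set and not measured: up to 2 mm off this centre in x and in y, turned up to 0.05 rad, raised 0 to 14 mm; it stays put during the work. So a plate that is home has its underside 33 to 47 mm above the bench. Once home it goes no further; more push lands on the balls.
- roller_left (a joint): Sprung roller (8 mm thick, 44 mm long) on the +y side of the mount; outward travel, m: 0 free, 0.005 as the rim passes, about 0.001 over a plate that is home. From 16 mm above home the plate's edges spread the rollers against 5 to 20 N of push; past the rim (4.5 mm above home) they pull it down with up to 15 N. A plate let go above that slips off crooked.
- roller_right (a joint): The same on the -y side of the mount, positive outwards (to -y). A plate lowered 2 or 3 mm off to one side comes down on top of one roller and at once meets 15 N or more: ease off and give way to the side it is pushed to.
- small_bottle: Amber bottle with blue cap, 57 mm across, 119 mm high, origin at the centre of its underside. Bystander.
- vial: Small vial with white cap, 28 mm across, 60 mm high, origin at the centre of its underside. Bystander.
- tape: Black roll of tape lying flat, 58 mm across, 19 mm high. Bystander.
- loose_cap: Red bottle cap lying flat, 53 mm across, 25 mm high. Bystander.
Not all that is in view belongs to the job. Leave any pink look-alike of the mirror_plate alone.

How it is judged:
By the outcome, as a careful person would: the job done as asked, in the order asked, and still so for the second after the job is handed in, with the robot touching nothing.
It also fails if it takes over 64 s, if anything falls off the work surface, if the arm or the gripper's body presses on something with over 40 N, if the wrist force passes 120 N, or if a joint passes its speed limit or range.

### The arm

A 6-joint arm with a two-finger parallel gripper is mounted at the origin on a cart in front of the work surface, level with it; the furniture and walls round the work are solid. World frame = base frame: x ahead of the robot, y to its left, z up, the work surface at z = 0. Lengths are in mm, angles in degrees, forces in N, time in s.
With the tool pointing down it reaches from about 350 to 925 mm from the base axis. Payload 6.4 kg.
Tool frame: the origin (TCP) lies on the centre line of the jaws, within the pads' length; the fingertips stand 8 mm ahead of it and the grasp point (between the pads) lies 11 mm behind it (arm.tip_extent is the z of the fingertips in the tool frame, in mm); z points along the fingers, y is the line along which they close (so a half turn about z gives the same grasp; the last joint's range is limited). The gripper opens to 94 mm and grips with 3 to 60 N. Pads are 16 mm wide; open, the fingers measure 119 mm over their backs; the gripper's body (75 mm by 177 mm) begins 78 mm behind the grasp point.
Start: joints at [-81.423, 14.043, 89.255, -0, 76.702, -9.975], TCP at [206.816, -616.231, 213.455] pointing down, gripper open.
Joint ranges: [-179.41, 179.41], [-58.25, 129.5], [7.25, 145.43], [-54.29, 234.29], [11.92, 165.04], [-157.13, 157.13]. Speed limits (degrees/s): [147.25, 147.25, 180, 180, 180, 180].

### API

Orientations are given as a 3x3 rotation matrix whose columns are the frame's x, y, z axes.
In Python, from bench import arm gives the robot as it stands.
- The arm moves only by the tool arm_command, never from a script. Its argument "steps" is a list that holds one entry, the list of rows, each a list of 7 numbers: the shift along the world's x, y, z in units of 20 mm (1.0 is 20 mm), then the turn, a rotation vector about the world's x, y, z in units of 0.1 rad (1.0 is 0.1 rad), then the opening, from 0 (shut) to 1 (fully open). In form: [[[dx, dy, dz, wx, wy, wz, claw], ...]]. A call has 1 to 8 rows; each row shifts and turns the commanded pose from where the row before left it; what a row does not reach is not made up. A row lasts 1/12 s, in which the tool goes at most 41.7 mm and 7.16 degrees, less where a joint would pass 70% of its speed; a pose out of reach is approached as far as the arm can. A call with a number of a shift or a turn outside -1 to 1 is refused whole. A call with a gripper value outside its range is refused whole. The fingers move at their own pace and stop on an object; "squeeze" is the grip in N (left out, the last holds). Time passes only in rows, so rows that do not move let the fingers close. It gives the time, the measured TCP pose, the force, the opening and the grip force at its end, in the units of the state.
- arm.get_obs(): the state, without advancing time (a new reading comes with each control period).
- arm.camera(name): name is "scene" or "side" or "wrist"; returns (picture, depth): 480x640x3 uint8, blue, green, red; 480x640 float32, mm along the optical axis (not along the pixel's ray), 0 where there is no reading.
- arm.camera_info(name): a dict with "vfov" (degrees; the focal length in pixels is half the picture's height over the tangent of half this angle, whatever the lens; pixels are square), "cx", "cy" (the principal point, pixels), "R" (3x3) and "t" (3): a world point X has camera coordinates R X + t. Camera axes: x right, y down, z forward; pixel columns grow to the right and rows downward; lengths in mm; the calibration is good to about 2 mm. A picture is of the moment at which its call begins: read the wrist's pose just before it. camera_info takes no time and is no camera call; for the wrist camera it gives the pose at the moment of the call.
- arm.close_job(): hands the job in; it is judged then, once.
The state is a dict: "time": time; "qpos": joint angles; "qd": joint speeds; "joint_efforts": joint torques, N m; "eef_pos": TCP position; "tool_rot": TCP orientation; "contact_force": force on the tool from outside, world axes, zero at the start; "torque": the same for the moment, N m; "finger_gap": opening from 0.0 (shut) to 1.0 (fully open); "finger_force": force on a finger pad.
Only numpy, scipy, OpenCV 4.12 (cv2) and the standard library are available. Lean on these libraries where they do the work, as an engineer would, in place of code of your own. Each camera call takes 0.05 s, during which the arm holds its last target. There are 200 camera calls.

## Working session

There is one attempt and no reset: what is moved stays moved. The work goes in short steps, Python scripts to look and compute and a tool call to move; the robot and the scene stay as the last step left them, time stands still between calls to the robot, and variables do not carry over. Pictures are saved under pics/ and viewed, at most 10 in all, crops included, and the job is handed in when it is done.

Besides the shell and the picture viewer there is one more tool, called after "Call:" in YAML: its name, and indented under it one key for each argument. arm_command: Moves the arm, as the interface text tells. Its arguments: {"type":"object","properties":{"steps":{"type":"array"},"squeeze":{"type":"number"}},"required":["steps"]}

```bash
mkdir -p pics; cat > h.py <<'E'
import numpy as np,cv2
from bench import arm
def shot(n,f=None):
    i=arm.camera_info(n);p,d=arm.camera(n)
    if f: cv2.imwrite('pics/'+f,p)
    fl=240/np.tan(np.radians(i['vfov'])/2)
    v,u=np.mgrid[:480,:640]
    c=np.stack([(u-i['cx'])/fl*d,(v-i['cy'])/fl*d,d],-1)
    X=(c-np.array(i['t']))@np.array(i['R'])
    X[d==0]=np.nan
    return p,d,X
E
python3 - <<'E'
from h import *
np.set_printoptions(precision=1,suppress=True)
for n in('scene','side'):
    p,d,X=shot(n,n+'1.png'); np.save(n+'X.npy',X)
    i=arm.camera_info(n);print(n,i['vfov'],-np.array(i['R']).T@i['t'])
o=arm.get_obs();print(o['tool_rot'],o['contact_force'],o['time'])
E
```

```text
scene 57.3977475573738 [-26.4 502.8 909. ]
side 43.46103784440481 [  149.  -1203.    753.4]
[[ 0.9  0.3 -0. ]
 [ 0.3 -0.9  0. ]
 [ 0.  -0.  -1. ]] [ 0.4 -0.3  0.6] 0.1
```

View pics/scene1.png

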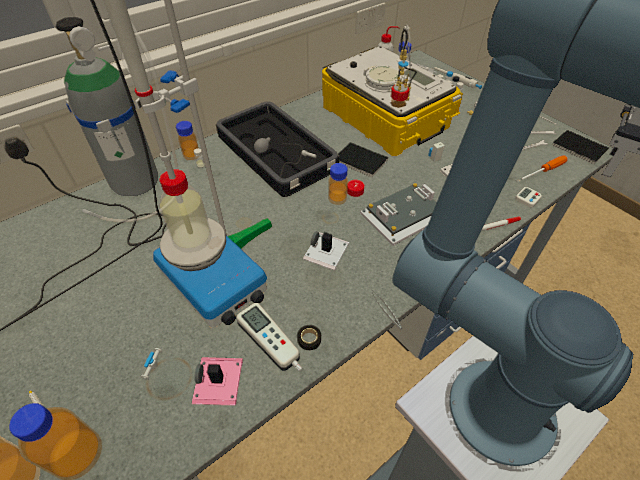

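View pics/side1.png

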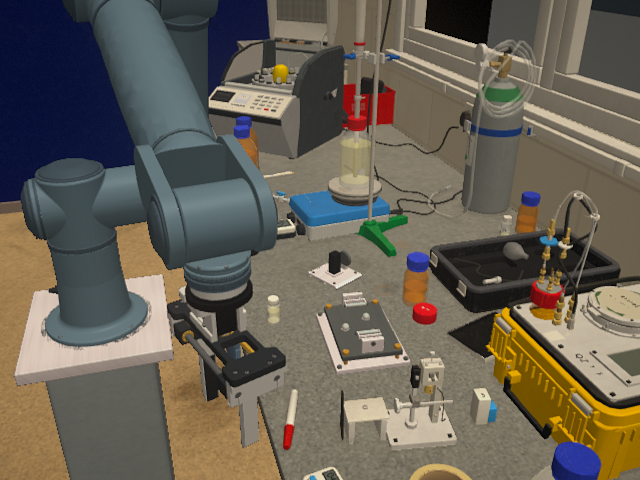

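Candidates: the white/silver plate at scene (327,248) and the pink one at scene (217,382). The silver one fits (aluminium), and pink is the look-alike. The mount is at scene (400,208) and side (362,332).

```bash
python3 - <<'E'
from h import *
np.set_printoptions(precision=1,suppress=True)
S=np.load('sceneX.npy');D=np.load('sideX.npy')
for n,X,pts in(('scene',S,[(327,260),(327,239),(315,238),(217,382),(400,208),(338,185),(355,187),(309,337)]),('side',D,[(335,262),(362,332),(347,327),(273,308),(425,312),(415,285)])):
    for u,v in pts: print(n,u,v,np.nanmedian(X[v-1:v+2,u-1:u+2].reshape(-1,3),0))
a=cv2.imread('pics/scene1.png')[222:277,290:360];b=cv2.imread('pics/side1.png')[240:380,300:430]
c=cv2.imread('pics/scene1.png')[170:250,350:450]
f=lambda x:cv2.resize(x,(390,290),interpolation=cv2.INTER_CUBIC)
cv2.imwrite('pics/crop.png',np.vstack([np.hstack([f(a),f(c)]),np.hstack([f(b),f(cv2.imread('pics/side1.png')[240:295,300:370])])]))
E
```

```text
scene 327 260 [524.6  42.7  12.8]
scene 327 239 [546.4  26.1  65.9]
scene 315 238 [580.6  38.7  46. ]
scene 217 382 [406.7 434.6  22.1]
scene 400 208 [ 530.5 -229.5   33.7]
scene 338 185 [ 678.3 -119.3   76.4]
scene 355 187 [ 683.5 -192.8   25.3]
scene 309 337 [380.2 212.3  -0.2]
side 335 262 [556.1  11.4  48.7]
side 362 332 [ 512.3 -293.8   60.8]
side 347 327 [ 498.2 -246.7   43.9]
side 273 308 [ 368.8 -137.    44.7]
side 425 312 [ 688.4 -217.4   26.5]
side 415 285 [ 686.3 -160.4   62.2]
```

View pics/crop.png

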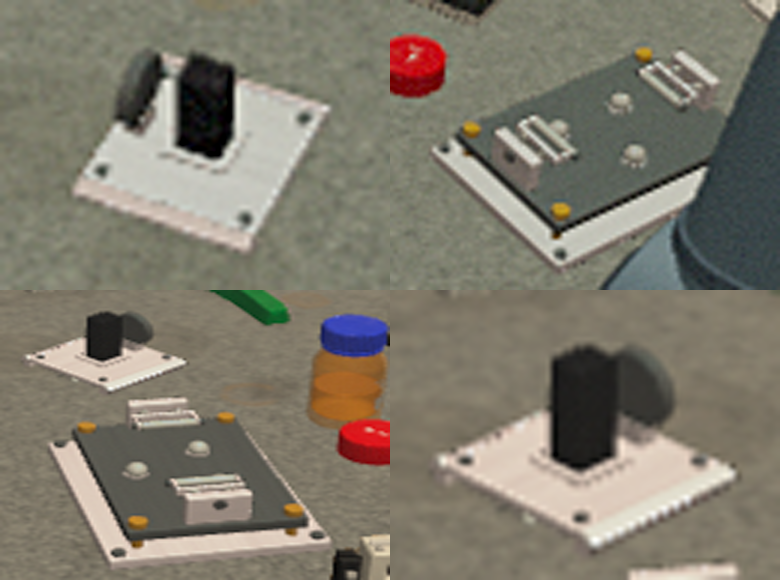

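The silver plate at scene (327,248) is the right one: its grip is at about (546,24) and its mirror points roughly +x. Next I'll fly over the mount and look from above.

Call:
arm_command:
  steps:
    - [[0.7, 1, 0.5, 0, 0, 0, 1], [0.7, 1, 0.5, 0, 0, 0, 1], [0.7, 1, 0.5, 0, 0, 0, 1], [0.7, 1, 0.5, 0, 0, 0, 1], [0.7, 1, 0.5, 0, 0, 0, 1], [0.7, 1, 0.5, 0, 0, 0, 1], [0.7, 1, 0.5, 0, 0, 0, 1], [0.7, 1, 0.5, 0, 0, 0, 1]]

```text
time: 0.77
eef_pos: [319.2, -454.9, 293.4]
tool_rot: [[0.948, 0.318, -0.0], [0.318, -0.948, 0.001], [-0.0, -0.001, -1.0]]
contact_force: [1.4, 0.1, -0.6]
finger_gap: 1.003
finger_force: 0.0
```

Call:
arm_command:
  steps:
    - [[0.7, 1, 0.5, 0, 0, 0, 1], [0.7, 1, 0.5, 0, 0, 0, 1], [0.7, 1, 0.5, 0, 0, 0, 1], [0.7, 1, 0.5, 0, 0, 0, 1], [0.7, 1, 0, 0, 0, 0, 1], [0.7, 1, 0, 0, 0, 0, 1], [0.7, 1, 0, 0, 0, 0, 1], [0.7, 1, 0, 0, 0, 0, 1]]

```text
time: 1.43
eef_pos: [431.2, -295.0, 333.1]
tool_rot: [[0.948, 0.318, -0.0], [0.318, -0.948, 0.0], [-0.0, -0.001, -1.0]]
contact_force: [-0.0, -0.3, -0.3]
finger_gap: 1.001
finger_force: 0.0
```

Call:
arm_command:
  steps:
    - [[0.7, 0.8, 0, 0, 0, 0, 1], [0.4, 0.5, 0, 0, 0, 0, 1], [0, 0, 0, 0, 0, 0, 1], [0, 0, 0, 0, 0, 0, 1]]

```text
time: 1.77
eef_pos: [452.7, -270.2, 333.2]
tool_rot: [[0.948, 0.319, -0.001], [0.319, -0.948, -0.0], [-0.001, -0.0, -1.0]]
contact_force: [0.3, -0.5, 0.8]
finger_gap: 1.001
finger_force: 0.0
```

```bash
python3 - <<'E'
from h import *
np.set_printoptions(precision=2,suppress=True)
o=arm.get_obs();print(o['eef_pos'],o['time'],o['qpos'],o['contact_force'])
p,d,X=shot('wrist','w1.png');np.save('w1.npy',X)
i=arm.camera_info('wrist');print(-np.array(i['R']).T@i['t'],i['R'],i['vfov'])
E
```

```text
[ 452.73 -270.21  333.17] 1.7667 [-43.15  -6.99  98.88  -0.03  88.13  28.25] [ 0.26 -0.46  0.75]
[ 516.74 -249.88  504.45] [[ 0.32 -0.95 -0.  ]
 [-0.92 -0.31  0.24]
 [-0.22 -0.07 -0.97]] 58.77141292591381
```

View pics/w1.png

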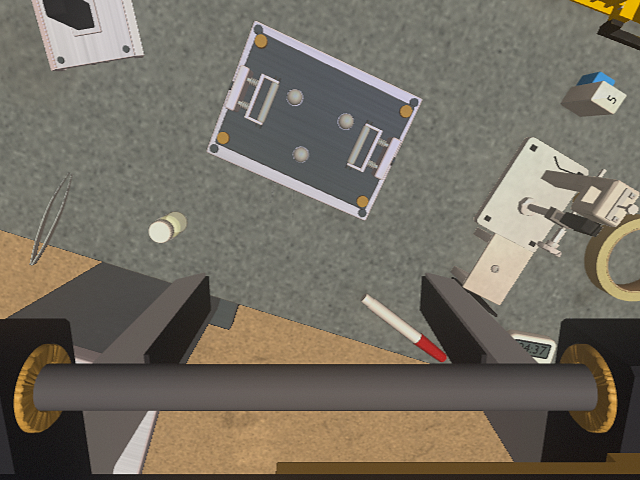

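The overhead view shows the balls at (295,97), (346,121) and (302,154). The rollers are at (262,98) and (367,148). The two-ball end is up in the image, so the mount's +x is roughly world +x.

```bash
cat >> h.py <<'E'
from scipy.optimize import least_squares
def balls(X,px,r=8):
    out=[]
    for u,v in px:
        P=X[v-r:v+r+1,u-r:u+r+1].reshape(-1,3);P=P[~np.isnan(P[:,0])]
        st=np.percentile(P[:,2],5);Q=P[P[:,2]>st+4]
        s=least_squares(lambda c:np.linalg.norm(Q-c,axis=1)-8,np.median(Q,0)-[0,0,6],loss='soft_l1')
        out.append(s.x);print(s.x,len(Q),'stage z',st,'top',np.percentile(Q[:,2],98),'rms',np.sqrt(np.mean(s.fun**2)))
    return np.array(out)
E
python3 - <<'E'
from h import *
np.set_printoptions(precision=2,suppress=True)
X=np.load('w1.npy')
B=balls(X,[(295,97),(346,121),(302,154)])
c=B.mean(0);e=(B[0]+B[1])/2-B[2]
print('centre',c,'yaw',np.degrees(np.arctan2(e[1],e[0])),np.linalg.norm(B-c,axis=1))
m=(X[...,2]>20)&(X[...,2]<33)
for u,v in [(262,98),(367,148),(240,88),(390,158)]: print(u,v,np.nanmedian(X[v-2:v+3,u-2:u+3].reshape(-1,3),0))
# slab outline from all points z in 5..60 near the centre
M=(X[...,2]>6)&(np.hypot(X[...,0]-c[0],X[...,1]-c[1])<140)
n,l=cv2.connectedComponents(M.astype(np.uint8));M=l==l[124,314]
r=cv2.minAreaRect(X[M][:,:2].astype(np.float32));print(r)
print('bench',np.nanmedian(X[200:230,240:300,2]))
E
```

```text
[ 547.75 -214.92   39.17] 192 stage z 34.499379997483956 top 47.952528819327746 rms 0.6101787947867512
[ 541.72 -273.59   39.03] 185 stage z 34.409281786366606 top 47.63283019130293 rms 0.653361065699617
[ 493.99 -239.12   39.18] 173 stage z 34.204280302309634 top 47.73594280883021 rms 0.5612084009427222
centre [ 527.82 -242.54   39.13] yaw -5.779540735394439 [34.06 34.02 34.  ]
262 98 [ 536.22 -183.29   35.27]
367 148 [ 523.14 -304.9    34.41]
240 88 [ 536.99 -164.57   64.99]
390 158 [ 520.87 -327.57   65.18]
((527.0101928710938, -241.62985229492188), (200.3673858642578, 150.31764221191406), 85.06158447265625)
bench 0.023489671626270234
```

Call:
arm_command:
  steps:
    - [[0, 1, 0, 0, 0, 0, 1], [0, 1, 0, 0, 0, 0, 1], [0, 1, 0, 0, 0, 0, 1], [0, 1, 0, 0, 0, 0, 1], [0, 1, 0, 0, 0, 0, 1], [0, 1, 0, 0, 0, 0, 1], [0, 1, 0, 0, 0, 0, 1], [0, 1, 0, 0, 0, 0, 1]]

```text
time: 2.48
eef_pos: [452.3, -110.6, 333.4]
tool_rot: [[0.949, 0.316, -0.0], [0.316, -0.949, -0.0], [-0.0, 0.0, -1.0]]
contact_force: [-0.4, -0.2, -0.5]
finger_gap: 1.002
finger_force: 0.0
```

Call:
arm_command:
  steps:
    - [[0, 1, 0, 0, 0, 0, 1], [0, 1, 0, 0, 0, 0, 1], [0, 1, 0, 0, 0, 0, 1], [0, 1, 0, 0, 0, 0, 1], [0, 0.8, 0, 0, 0, 0, 1], [0, 0.5, 0, 0, 0, 0, 1], [0, 0, 0, 0, 0, 0, 1], [0, 0, 0, 0, 0, 0, 1]]

```text
time: 3.15
eef_pos: [452.8, -4.9, 333.4]
tool_rot: [[0.948, 0.318, -0.0], [0.318, -0.948, -0.0], [-0.0, 0.0, -1.0]]
contact_force: [-0.9, -0.2, 0.5]
finger_gap: 1.0
finger_force: 0.0
```

```bash
python3 - <<'E'
from h import *
np.set_printoptions(precision=2,suppress=True)
o=arm.get_obs();print(o['eef_pos'],o['time'])
p,d,X=shot('wrist','w2.png');np.save('w2.npy',X)
near=np.hypot(X[...,0]-546,X[...,1]-26)<85
M=near&(X[...,2]>8)&(X[...,2]<20)
Mr=near&(X[...,2]>8)
r=cv2.minAreaRect(X[Mr][:,:2].astype(np.float32));print('plate rect',r)
T=near&(X[...,2]>66)&(X[...,2]<74)
r=cv2.minAreaRect(X[T][:,:2].astype(np.float32));print('top rect',r,np.median(X[T],0),T.sum(),np.percentile(X[T],[2,98],axis=0))
C=near&(X[...,2]>30)&(X[...,2]<62);print('mirror-ish',np.median(X[C],0),C.sum())
vv,uu=np.where(T);print('px',uu.mean(),vv.mean())
E
```

```text
[452.84  -4.89 333.43] 3.15
plate rect ((530.4825439453125, 20.24596405029297), (134.46395874023438, 124.623046875), 27.107336044311523)
top rect ((554.8975830078125, 21.088274002075195), (24.041057586669922, 19.903614044189453), 27.50304412841797) [554.77  20.99  69.76] 525 [[542.63   9.57  67.68]
 [566.77  32.33  71.46]]
mirror-ish [582.9   34.96  54.93] 506
px 322.8857142857143 97.07809523809524
```

View pics/w2.png

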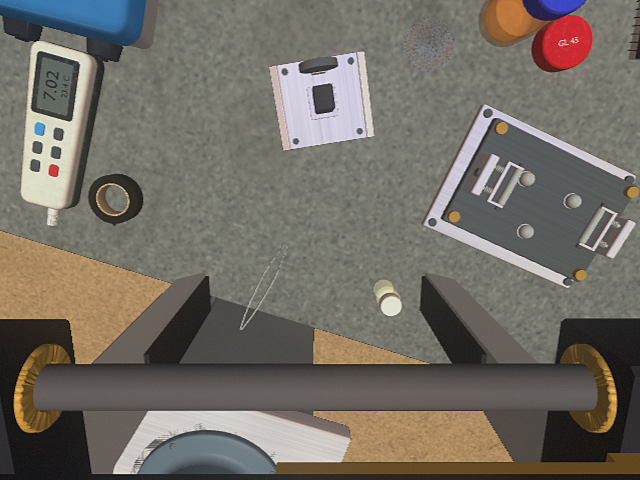

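The grip block top is at px (323,97), which is world (554.9,21.1,70) with yaw 27.5°. The mirror cell is above it at (318,64). I'll approach now.

Call:
arm_command:
  steps:
    - [[0.64, 0.16, -0.9, 0, 0, 0.2, 0.6], [0.64, 0.16, -0.9, 0, 0, 0.2, 0.6], [0.64, 0.16, -0.9, 0, 0, 0.2, 0.6], [0.64, 0.16, -0.9, 0, 0, 0.2, 0.6], [0.64, 0.16, -0.9, 0, 0, 0.2, 0.6], [0.64, 0.16, -0.9, 0, 0, 0.2, 0.6], [0.64, 0.16, -0.9, 0, 0, 0.2, 0.6], [0.62, 0.18, -0.9, 0, 0, 0.17, 0.6]]

```text
time: 3.87
eef_pos: [555.6, 20.5, 188.4]
tool_rot: [[0.887, 0.462, -0.0], [0.462, -0.887, -0.0], [-0.0, 0.0, -1.0]]
contact_force: [-0.1, 1.2, 0.8]
finger_gap: 0.601
finger_force: 0.0
```

Call:
arm_command:
  steps:
    - [[0, 0, -0.8, 0, 0, 0, 0.6], [0, 0, -0.8, 0, 0, 0, 0.6], [0, 0, -0.8, 0, 0, 0, 0.6], [0, 0, -0.5, 0, 0, 0, 0.6], [0, 0, 0, 0, 0, 0, 0.6], [0, 0, 0, 0, 0, 0, 0.6]]

```text
time: 4.37
eef_pos: [554.7, 21.1, 131.3]
tool_rot: [[0.887, 0.462, -0.001], [0.462, -0.887, 0.0], [-0.001, -0.0, -1.0]]
contact_force: [0.6, -0.3, 0.1]
finger_gap: 0.599
finger_force: 0.0
```

Call:
arm_command:
  steps:
    - [[0, 0, -0.8, 0, 0, 0, 0.6], [0, 0, -0.8, 0, 0, 0, 0.6], [0, 0, -0.8, 0, 0, 0, 0.6], [0, 0, -0.8, 0, 0, 0, 0.6], [0, 0, -0.8, 0, 0, 0, 0.6], [0, 0, -0.4, 0, 0, 0, 0.6], [0, 0, -0.2, 0, 0, 0, 0.6], [0, 0, 0, 0, 0, 0, 0.6]]

```text
time: 5.03
eef_pos: [555.0, 21.6, 39.6]
tool_rot: [[0.887, 0.462, 0.0], [0.462, -0.887, 0.0], [0.0, 0.0, -1.0]]
contact_force: [-0.3, -0.5, 0.1]
finger_gap: 0.602
finger_force: 0.0
```

Call:
arm_command:
  steps:
    - [[0, 0, 0, 0, 0, 0, 0], [0, 0, 0, 0, 0, 0, 0], [0, 0, 0, 0, 0, 0, 0], [0, 0, 0, 0, 0, 0, 0], [0, 0, 0, 0, 0, 0, 0], [0, 0, 0, 0, 0, 0, 0], [0, 0, 0, 0, 0, 0, 0], [0, 0, 0, 0, 0, 0, 0]]
  squeeze: 35

```text
time: 5.7
eef_pos: [555.2, 21.6, 39.8]
tool_rot: [[0.887, 0.463, 0.001], [0.463, -0.887, -0.0], [0.001, 0.001, -1.0]]
contact_force: [0.6, -1.2, 1.4]
finger_gap: 0.211
finger_force: 35.0
```

Call:
arm_command:
  steps:
    - [[0, 0, 0.3, 0, 0, 0, 0], [0, 0, 0.6, 0, 0, 0, 0], [0, 0, 0.9, 0, 0, 0, 0], [0, 0, 0.9, 0, 0, 0, 0], [0, 0, 0.9, 0, 0, 0, 0], [0, 0, 0.9, 0, 0, 0, 0], [0, 0, 0.9, 0, 0, 0, 0], [0, 0, 0.6, 0, 0, 0, 0]]

```text
time: 6.37
eef_pos: [555.0, 21.9, 161.6]
tool_rot: [[0.887, 0.463, 0.002], [0.463, -0.887, -0.0], [0.001, 0.001, -1.0]]
contact_force: [0.7, -0.3, -4.1]
finger_gap: 0.213
finger_force: 35.0
```

Call:
arm_command:
  steps:
    - [[0, -0.5, 0, 0, 0, -0.2, 0], [-0.1, -0.9, 0, 0, 0, -0.4, 0], [-0.1, -0.9, 0, 0, 0, -0.4, 0], [-0.1, -0.9, 0, 0, 0, -0.4, 0], [-0.1, -0.9, 0, 0, 0, -0.4, 0], [-0.1, -0.9, 0, 0, 0, -0.4, 0], [-0.1, -0.9, 0, 0, 0, -0.4, 0], [-0.1, -0.9, 0, 0, 0, -0.4, 0]]

```text
time: 7.03
eef_pos: [539.5, -115.4, 158.0]
tool_rot: [[0.984, 0.177, -0.002], [0.177, -0.984, 0.001], [-0.002, -0.001, -1.0]]
contact_force: [0.5, 0.4, -4.3]
finger_gap: 0.21
finger_force: 35.0
```

Call:
arm_command:
  steps:
    - [[-0.1, -0.9, 0, 0, 0, -0.4, 0], [-0.1, -0.9, 0, 0, 0, -0.4, 0], [-0.1, -0.9, 0, 0, 0, -0.4, 0], [-0.1, -0.9, 0, 0, 0, -0.4, 0], [-0.1, -0.9, 0, 0, 0, -0.4, 0], [-0.1, -0.9, 0, 0, 0, -0.4, 0], [-0.05, -0.7, 0, 0, 0, -0.4, 0], [0, -0.3, 0, 0, 0, 0, 0]]

```text
time: 7.7
eef_pos: [526.8, -244.0, 158.4]
tool_rot: [[0.995, -0.103, -0.002], [-0.103, -0.995, 0.0], [-0.002, -0.0, -1.0]]
contact_force: [0.6, 0.4, -4.7]
finger_gap: 0.208
finger_force: 35.0
```

Call:
arm_command:
  steps:
    - [[0, 0, 0, 0, 0, 0, 0], [0, 0, 0, 0, 0, 0, 0], [0, 0, 0, 0, 0, 0, 0]]

```text
time: 7.95
eef_pos: [527.7, -241.4, 159.1]
tool_rot: [[0.995, -0.098, -0.001], [-0.098, -0.995, 0.001], [-0.001, -0.001, -1.0]]
contact_force: [-0.0, -0.7, -4.4]
finger_gap: 0.211
finger_force: 35.0
```

```bash
python3 - <<'E'
from h import *
np.set_printoptions(precision=3,suppress=True)
o=arm.get_obs();print(o['eef_pos'],o['time'],o['contact_force'],o['torque'],o['finger_gap'])
R=np.array(o['tool_rot']);print(R,np.degrees(np.arctan2(R[1,0],R[0,0])))
t=np.array(o['eef_pos'])
p,d,X=shot('wrist','w3.png');np.save('w3.npy',X)
Q=(X-t)@R   # tool frame
print('tool-frame px sample')
M=(abs(Q[...,0])<75)&(abs(Q[...,1])<70)&(Q[...,2]>20)&(Q[...,2]<45)
print(M.sum()); q=Q[M]
if len(q)>50:
    A=np.c_[q[:,:2],np.ones(len(q))];h=q[:,2];
    s=np.linalg.lstsq(A,h,rcond=None)[0];print('plane',s,q.min(0),q.max(0))
E
```

```text
[ 527.725 -241.384  159.086] 7.95 [-0.044 -0.673 -4.387] [0.033 0.025 0.065] 0.21055075455907094
[[ 0.995 -0.098 -0.001]
 [-0.098 -0.995  0.001]
 [-0.001 -0.001 -1.   ]] -5.63039401247114
tool-frame px sample
19169
plane [ 0.004  0.001 25.87 ] [-45.735 -51.963  20.008] [44.796 52.277 38.416]
```

View pics/w3.png

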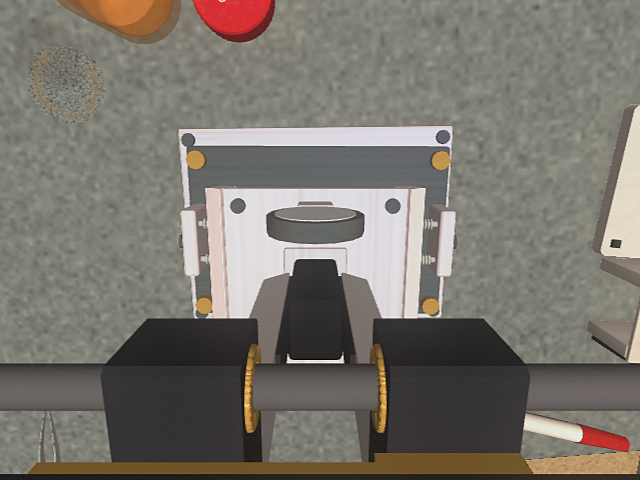

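The plate is level and centred in the jaws. The mirror points to the two-ball end and the rollers are clear on both sides, at (192,242) and (447,242). I'll trim the position and descend.

Call:
arm_command:
  steps:
    - [[0.025, -0.05, -0.5, 0, 0, -0.03, 0], [0, 0, -0.8, 0, 0, 0, 0], [0, 0, -0.8, 0, 0, 0, 0], [0, 0, -0.5, 0, 0, 0, 0], [0, 0, -0.2, 0, 0, 0, 0], [0, 0, 0, 0, 0, 0, 0], [0, 0, 0, 0, 0, 0, 0]]

```text
time: 8.58
eef_pos: [528.6, -243.2, 103.7]
tool_rot: [[0.995, -0.102, 0.0], [-0.102, -0.995, -0.0], [0.0, 0.0, -1.0]]
contact_force: [-0.2, -0.0, -4.5]
finger_gap: 0.211
finger_force: 35.0
```

Call:
arm_command:
  steps:
    - [[0, 0, -0.05, 0, 0, 0, 0], [0, 0, -0.05, 0, 0, 0, 0], [0, 0, -0.05, 0, 0, 0, 0], [0, 0, 0, 0, 0, 0, 0]]

```text
time: 8.92
eef_pos: [528.4, -243.4, 100.7]
tool_rot: [[0.995, -0.102, 0.0], [-0.102, -0.995, -0.0], [0.0, 0.0, -1.0]]
contact_force: [-0.7, 0.1, -4.0]
finger_gap: 0.21
finger_force: 35.0
```

Call:
arm_command:
  steps:
    - [[0, 0.045, -0.05, 0, 0, 0, 0], [0, 0, -0.05, 0, 0, 0, 0], [0, 0, -0.05, 0, 0, 0, 0], [0, 0, 0, 0, 0, 0, 0]]

```text
time: 9.25
eef_pos: [528.5, -243.0, 97.8]
tool_rot: [[0.995, -0.102, 0.001], [-0.102, -0.995, -0.001], [0.001, 0.001, -1.0]]
contact_force: [-1.0, -2.2, -3.4]
finger_gap: 0.211
finger_force: 35.0
```

Call:
arm_command:
  steps:
    - [[0, 0, -0.05, 0, 0, 0, 0], [0, 0, -0.05, 0, 0, 0, 0], [0, 0, 0, 0, 0, 0, 0]]

```text
time: 9.5
eef_pos: [528.9, -242.7, 96.3]
tool_rot: [[0.995, -0.102, 0.001], [-0.102, -0.995, -0.001], [0.001, 0.001, -1.0]]
contact_force: [0.3, -1.4, 1.3]
finger_gap: 0.21
finger_force: 35.0
```

Call:
arm_command:
  steps:
    - [[-0.02, 0, -0.05, 0, 0, 0, 0], [0, 0, -0.05, 0, 0, 0, 0], [0, 0, 0, 0, 0, 0, 0]]

```text
time: 9.75
eef_pos: [528.7, -242.8, 94.3]
tool_rot: [[0.995, -0.102, 0.002], [-0.102, -0.995, -0.001], [0.002, 0.001, -1.0]]
contact_force: [1.5, -1.2, 3.9]
finger_gap: 0.213
finger_force: 35.0
```

Call:
arm_command:
  steps:
    - [[0, 0, -0.05, 0, 0, 0, 0], [0, 0, -0.05, 0, 0, 0, 0], [0, 0, 0, 0, 0, 0, 0]]

```text
time: 10.0
eef_pos: [528.7, -242.8, 92.4]
tool_rot: [[0.995, -0.102, 0.002], [-0.102, -0.995, -0.001], [0.002, 0.001, -1.0]]
contact_force: [0.1, -0.9, 5.0]
finger_gap: 0.208
finger_force: 35.0
```

Call:
arm_command:
  steps:
    - [[0, 0, -0.05, 0, 0, 0, 0], [0, 0, -0.05, 0, 0, 0, 0], [0, 0, 0, 0, 0, 0, 0]]

```text
time: 10.25
eef_pos: [528.8, -242.9, 90.8]
tool_rot: [[0.995, -0.102, 0.002], [-0.102, -0.995, -0.001], [0.002, 0.001, -1.0]]
contact_force: [-0.7, 0.2, 7.9]
finger_gap: 0.21
finger_force: 35.0
```

Call:
arm_command:
  steps:
    - [[0, 0, -0.05, 0, 0, 0, 0], [0, 0, -0.05, 0, 0, 0, 0], [0, 0, 0, 0, 0, 0, 0]]

```text
time: 10.5
eef_pos: [529.1, -243.1, 89.2]
tool_rot: [[0.995, -0.102, 0.002], [-0.102, -0.995, -0.002], [0.003, 0.001, -1.0]]
contact_force: [-1.2, 0.1, 8.8]
finger_gap: 0.212
finger_force: 35.0
```

Call:
arm_command:
  steps:
    - [[-0.02, 0, -0.05, 0, 0, 0, 0], [0, 0, -0.05, 0, 0, 0, 0], [0, 0, 0, 0, 0, 0, 0]]

```text
time: 10.75
eef_pos: [527.7, -242.3, 85.0]
tool_rot: [[0.995, -0.102, 0.001], [-0.102, -0.995, -0.0], [0.001, 0.0, -1.0]]
contact_force: [2.9, -2.6, -7.1]
finger_gap: 0.212
finger_force: 35.0
```

Call:
arm_command:
  steps:
    - [[0, 0, -0.05, 0, 0, 0, 0], [0, 0, 0, 0, 0, 0, 0]]

```text
time: 10.92
eef_pos: [527.2, -242.3, 82.9]
tool_rot: [[0.995, -0.103, 0.0], [-0.103, -0.995, -0.0], [0.0, 0.0, -1.0]]
contact_force: [4.8, -3.5, -7.7]
finger_gap: 0.211
finger_force: 35.0
```

Both rollers have snapped: the force flipped to a downward pull. Letting go.

Call:
arm_command:
  steps:
    - [[0, 0, 0, 0, 0, 0, 0.5], [0, 0, 0, 0, 0, 0, 0.5], [0, 0, 0, 0, 0, 0, 0.5], [0, 0, 0, 0, 0, 0, 0.5], [0, 0, 0, 0, 0, 0, 0.5], [0, 0, 0, 0, 0, 0, 0.5]]

```text
time: 11.42
eef_pos: [527.5, -242.3, 84.6]
tool_rot: [[0.995, -0.102, -0.0], [-0.102, -0.995, 0.0], [-0.0, -0.0, -1.0]]
contact_force: [-0.0, 0.4, -0.8]
finger_gap: 0.5
finger_force: 0.0
```

Call:
arm_command:
  steps:
    - [[0, 0, 0.3, 0, 0, 0, 0.5], [0, 0, 0.6, 0, 0, 0, 0.5], [0, 0, 0.9, 0, 0, 0, 0.5], [0, 0, 0.9, 0, 0, 0, 0.5], [0, 0, 0.9, 0, 0, 0, 0.5], [0, 0, 0.9, 0, 0, 0, 0.5], [0, 0, 0.9, 0, 0, 0, 0.5], [0, 0, 0.9, 0, 0, 0, 0.5]]

```text
time: 12.08
eef_pos: [527.7, -242.4, 212.9]
tool_rot: [[0.995, -0.102, 0.001], [-0.102, -0.995, -0.001], [0.001, 0.001, -1.0]]
contact_force: [0.7, -0.4, -0.1]
finger_gap: 0.502
finger_force: 0.0
```

Call:
arm_command:
  steps:
    - [[-0.7, 0, 0.9, 0, 0, 0, 0.5], [-0.7, 0, 0.9, 0, 0, 0, 0.5], [-0.7, 0, 0.9, 0, 0, 0, 0.5], [-0.7, 0, 0.9, 0, 0, 0, 0.5], [-0.5, 0, 0.5, 0, 0, 0, 0.5], [0, 0, 0, 0, 0, 0, 0.5], [0, 0, 0, 0, 0, 0, 0.5]]

```text
time: 12.67
eef_pos: [461.7, -242.6, 293.9]
tool_rot: [[0.995, -0.103, 0.002], [-0.103, -0.995, -0.002], [0.002, 0.001, -1.0]]
contact_force: [-0.2, 1.1, -0.2]
finger_gap: 0.498
finger_force: 0.0
```

```bash
python3 - <<'E'
from h import *
np.set_printoptions(precision=2,suppress=True)
o=arm.get_obs();print(o['eef_pos'],o['time'],o['contact_force'])
p,d,X=shot('wrist','w4.png')
c=np.array([527.8,-242.5])
e=np.array([np.cos(-.1009),np.sin(-.1009)]);f=np.array([-e[1],e[0]])
q=np.stack([(X[...,:2]-c)@e,(X[...,:2]-c)@f,X[...,2]],-1)
T=(np.hypot(q[...,0],q[...,1])<25)&(q[...,2]>108)
r=cv2.minAreaRect(X[T][:,:2].astype(np.float32));print('grip top',r,np.median(X[T],0),np.median(q[T],0))
M=(abs(q[...,0])<44)&(abs(q[...,1])<41)&(q[...,2]>50)&(q[...,2]<64)
a=q[M];s=np.linalg.lstsq(np.c_[a[:,:2],np.ones(len(a))],a[:,2],rcond=None)[0];print('top plane',s,len(a))
s2=cv2.imread('pics/w4.png');b,_,_=shot('side')
cv2.imwrite('pics/fin.png',np.hstack([cv2.resize(s2[30:330,120:520],(400,300)),cv2.resize(b[240:390,290:430],(320,300),interpolation=cv2.INTER_CUBIC)]))
E
```

```text
[ 461.74 -242.57  293.93] 12.6667 [-0.17  1.06 -0.22]
grip top ((528.2108764648438, -242.63246154785156), (19.386075973510742, 23.743927001953125), 84.18819427490234) [ 528.29 -242.92  111.84] [  0.52  -0.15 111.84]
top plane [ 0.    0.   56.25] 7101
```

View pics/fin.png

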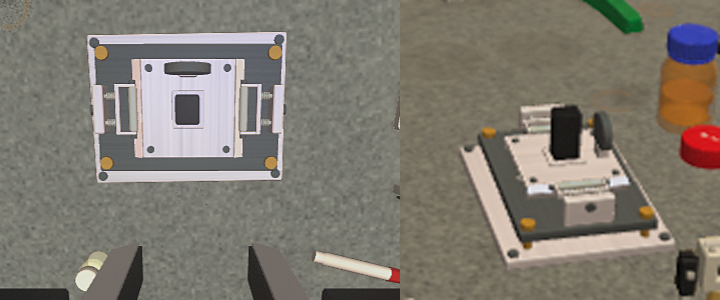

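The left panel shows the plate at (187,108) centred between both rollers at (125,108) and (250,108), with the mirror at the two-ball end. It is level, and its underside is about 42.3 mm above the bench, against an expected home height of 42.5 mm. Handing in.

```bash
python3 -c "
from bench import arm
print(arm.close_job())"
```

```text
the job is handed in; nothing more can be done
None
```

The mirror plate is on the three balls, level and home under both rollers, with the mirror over the two-ball end; the highest push I read was about 13 N, it took about 13 s, the other things were left alone, and the job is handed in.

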